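Unlatch a slide-drying case and hold its gate wide open

ROBOT

A 7-joint arm with a two-finger parallel gripper is mounted at the origin on the work surface. World frame = base frame: x ahead of the robot, y to its left, z up, the work surface at z = 0. Lengths are in mm, angles in rad, forces in N, time in s.
With the tool pointing down it reaches from about 350 to 900 mm from the base axis. Payload 7.2 kg.
Tool frame: the origin (TCP) lies midway between the tips of the shut fingers; the grasp point (between the pads) lies 19 mm behind it; z points along the fingers, y is the direction in which the jaws open and shut (so a half turn about z gives the same grasp; the last joint's range is limited). The gripper opens to 85 mm and grips with 20 to 120 N. Pads are 22 mm wide; open, the fingers measure 114 mm over their backs; the gripper's body (76 mm by 85 mm) begins 54 mm behind the grasp point. The pads swing forward as they close: fully open they stand 13 mm farther back than shut.
Start: joints at [-1.184, 0.411, -0.013, 1.596, 0.006, 1.134, -0.082], TCP at [274.561, 561.467, 231.297] pointing down, gripper open.
Joint ranges: [-2.95, 2.95], [-0.29, 1.99], [-1.47, 1.44], [0.14, 2.54], [-1.03, 4.17], [0.13, 1.85], [-2.86, 2.86]. Speed limits (rad/s): [2.39, 2.39, 3.01, 3.01, 3.14, 3.14, 3.14].

INTERFACE

Orientations are given as a rotation vector (axis times angle).
In Python, from plant import robot gives the robot as it stands.
- The arm moves only by the tool move_arm, never from a script. Its argument "targets" is a list of rows, each an object with "linear": the shift along the tool's x, y, z scaled (see below), a list of three; "twist": the turn, a rotation vector about the tool's x, y, z scaled (see below), a list of three; "hand": the gripper's target within -1 to 1 (fully open at 1, half-way at 0, shut at -1). In form: [{"linear": [dx, dy, dz], "twist": [wx, wy, wz], "hand": hand}, ...]. A call has 1 to 20 rows; each row shifts and turns the commanded pose from where the row before left it, along the tool's axes as they then stand; what a row does not reach is not made up. The controller multiplies each number of a shift by 0.025 m and each number of a turn by 0.08 rad. A row lasts 1/12 s, in which the tool goes at most 41.7 mm and 7.16 degrees, less where a joint would pass 70% of its speed; a pose out of reach is approached as far as the arm can. A call with a number of a shift or a turn outside -1 to 1 is refused whole. A call with a gripper value outside its range is refused whole. The fingers move at their own pace and stop on an object; the grip force is fixed at half the most. Time passes only in rows, so rows that do not move let the fingers close. It gives the time, the measured TCP pose, the force and the opening at its end, in the units of the state.
- robot.observe(): the state, without advancing time (a new reading comes with each control period).
- robot.get_image(name): name is "side" or "top" or "wrist"; returns a dict with "img" (480x640x3 uint8, red, green, blue), "mtx" (3x3 intrinsics, pixels), "k1" (the pictures are not rectified: a ray, as slopes to the right and down, at radius r is drawn at 1 + k1 r^2 times it, then the intrinsics apply), "rvec" (rotation vector, rad) and "tvec" (3), from world to camera coordinates, as OpenCV has them. Camera axes: x right, y down, z forward; pixel columns grow to the right and rows downward; lengths in mm; the calibration is good to about 2 mm. A picture is of the moment at which its call begins. There is no depth.
- robot.finish_job(): hands the job in, once; it reports no verdict.
The state is a dict: "time_s": time; "qpos": joint angles; "joint_velocities": joint speeds; "joint_torque": joint torques, N m; "eef_pos": TCP position; "orientation": TCP orientation; "wrist_force": force on the tool from outside, world axes, zero at the start; "wrist_torque": the same for the moment, N m; "opening": finger opening in mm.
Only numpy, scipy, OpenCV 4.12 (cv2) and the standard library are available. Lean on these libraries where they do the work, as an engineer would, in place of code of your own. Each camera call takes 0.05 s, during which the arm holds its last target.

TASK

Open the slide-drying case so that a colleague can take the trays out: squeeze the two tabs of the broad catch fully together between the fingers, and only then squeeze the slim catch the same way. Then take the gate by its upright handle, swing it past its detent to about a right angle, and finish while still holding the handle, keeping the gate wide open against its spring. Leave the jars, dish and other things around it where they are.

Things in the scene. Friction and masses are not known exactly. Their poses are not given: they have to be found in the camera images.
- case: White slide-drying box, fixed: front 240 mm wide, 170 mm deep, top 150 mm above the table, a 6 mm metal apron reaching 150 mm out in front. Origin: on the table under the middle of the front edge; x points into the case (away from the robot at yaw 0), y left along the front, z up. The gate closes its front.
- hinge (a point): Vertical hinge axis of the gate, at table height, 6 mm in front of the case front and 95 mm to the left (+y of the case) of its middle.
- gate (a joint): Gate angle, rad: 0 shut; grows as its free right-hand edge swings out towards the robot (clockwise from above); stop at 1.75. Clear pane in a black frame, 190 mm wide, 8 mm thick, 16 to 150 mm above the table. A light spring pulls it shut (0.7 to 1.6 N at the handle). From 0.8 to 1.0 rad it rides over the detent, up to about 6 N at the handle.
- gate_handle: Upright round steel post, 18 mm thick, carried by the gate. Origin on its axis, 190 mm above the table; its top 25 mm higher, free down to 45 mm lower. Gate shut: 45 mm in front of the gate and 150 mm from the hinge axis along it (51 mm in front of the case front, 55 mm right of its middle). It circles the hinge at 157 mm with the gate.
- detent_ball (a point): The detent: sprung steel ball, 20 mm across, in the apron under the gate's path, its top 15 mm above the table. The gate rides over it at about 0.9 rad; let go beyond it, the gate falls back to rest against it at 0.94 to 1.0 rad.
- broad_catch: The broad squeeze catch, fixed on the case top 42 mm behind its front edge, 45 mm left or right of the middle (the two may swap). Two upright black tabs, 34 mm wide (x), 6 mm thick, 38 mm apart (centres), tops 44 mm above the case top, on a 4 mm base. Origin: on the case top midway between the tabs; axes as the case. Squeezing the tabs together along y draws back two bolts that hold the gate.
- broad_left_tab: The +y tab of the broad catch; origin at its centre, 26 mm above the case top and 19 mm from the catch's middle when out. 34 mm (x) x 6 mm (y) x 36 mm (z).
- broad_left_slide (a joint): How far that left tab is pushed in towards the middle of the broad catch, m: 0 out (latched), 0.014 fully in. The bolt is clear from 0.008. Takes about 5 N to slide and stays where it is left.
- broad_right_tab: The -y tab of the broad catch; origin at its centre, 26 mm above the case top and 19 mm from the catch's middle when out. 34 mm (x) x 6 mm (y) x 36 mm (z).
- broad_right_slide (a joint): How far that right tab is pushed in towards the middle of the broad catch, m: 0 out (latched), 0.014 fully in. The bolt is clear from 0.008. Takes about 5 N to slide and stays where it is left.
- slim_catch: The slim squeeze catch, fixed on the case top 42 mm behind its front edge, 45 mm left or right of the middle (the two may swap). Two upright black tabs, 10 mm wide (x), 6 mm thick, 38 mm apart (centres), tops 44 mm above the case top, on a 4 mm base. Origin: on the case top midway between the tabs; axes as the case. Squeezing the tabs together along y draws back two bolts that hold the gate.
- slim_left_tab: The +y tab of the slim catch; origin at its centre, 26 mm above the case top and 19 mm from the catch's middle when out. 10 mm (x) x 6 mm (y) x 36 mm (z).
- slim_left_slide (a joint): How far that left tab is pushed in towards the middle of the slim catch, m: 0 out (latched), 0.014 fully in. The bolt is clear from 0.008. Takes about 5 N to slide and stays where it is left.
- slim_right_tab: The -y tab of the slim catch; origin at its centre, 26 mm above the case top and 19 mm from the catch's middle when out. 10 mm (x) x 6 mm (y) x 36 mm (z).
- slim_right_slide (a joint): How far that right tab is pushed in towards the middle of the slim catch, m: 0 out (latched), 0.014 fully in. The bolt is clear from 0.008. Takes about 5 N to slide and stays where it is left.
- staining_jar: Bystander: open glass staining jar, 60 mm across, 75 mm tall. Origin: centre of the underside.
- dropper_bottle: Bystander: amber dropper bottle, 38 mm across, 85 mm tall. Origin: centre of the underside.
- petri_dish: Bystander: clear closed dish, 64 mm across, 14 mm high, lying on the rear of the case top. Origin: centre of the underside.
- slide_box: Bystander: grey and white slide box, 102 x 82 x 34 mm. Origin: centre of the underside.
- spare_lens: Bystander: steel spare objective lens standing up, 28 mm across, 46 mm tall. Origin: centre of the underside.
- marker: Bystander: marker pen, 130 mm long, lying down. Origin: centre of the underside.
- oil_jar: Bystander: small glass jar with white lid, 52 mm across, 55 mm tall. Origin: centre of the underside.

How it is judged (in metres and radians):
On the way, in this order (a step that is already met when the one before it is completed fails the run):
1. the broad catch's tabs are squeezed in together between the fingers while the slim catch is still out and the gate shut (value of joint each of broad_left_slide, broad_right_slide above 0.008 m and contact force between the fingers and broad_left_tab above 1 N and contact force between the fingers and broad_right_tab above 1 N and value of joint each of slim_left_slide, slim_right_slide below 0.005 m and value of joint gate below 0.08 rad), for 0.1 s.
2. then the slim catch's tabs are squeezed in together between the fingers, the broad catch still in and the gate still shut (value of joint each of slim_left_slide, slim_right_slide, broad_left_slide, broad_right_slide above 0.008 m and contact force between the fingers and slim_left_tab above 1 N and contact force between the fingers and slim_right_tab above 1 N and value of joint gate below 0.08 rad), for 0.1 s.
3. the gate is swung past its detent (value of joint gate above 1.1 rad), for 0.1 s.
At the end, for the whole second after the job is handed in: The gate stands wide open (more than 1.3 rad, about 75 degrees), still (under 0.1 rad/s), held by the fingers on its handle (over 0.5 N), and both catches are still squeezed in (each tab over 8 mm) (value of joint each of broad_left_slide, broad_right_slide, slim_left_slide, slim_right_slide above 0.008 m and value of joint gate above 1.3 rad and velocity of joint gate between -0.1 and 0.1 rad/s and contact force between the fingers and gate_handle above 0.5 N); the arm keeps its last pose, push and grip.
It fails at once if a bystander is moved by more than 25 mm (distance of any of staining_jar, dropper_bottle, petri_dish, slide_box, spare_lens, marker, oil_jar from where it was at the start of the episode above 0.025 m).
It fails at once if a bystander is tipped over (angle between any of staining_jar, dropper_bottle, petri_dish, slide_box, spare_lens, marker, oil_jar's own z axis and vertical above 0.5 rad).
It also fails if it takes over 59 s, if anything falls off the work surface, if the arm or the gripper's body presses on something with over 40 N, if the wrist force passes 120 N, or if a joint passes its speed limit or range.

## Working session

There is one attempt and no reset: what is moved stays moved. The work goes in short steps, Python scripts to look and compute and a tool call to move; the robot and the scene stay as the last step left them, time stands still between calls to the robot, and variables do not carry over. Pictures are saved under pics/ and viewed, and the job is handed in when it is done.

Besides the shell and the picture viewer there is one more tool, called after "Request:" as name(argument=value, ...) on one line, values as JSON. move_arm: Moves the arm, as the interface text tells. Its arguments: {"type":"object","properties":{"targets":{"type":"array","items":{"type":"object","properties":{"linear":{"type":"array","items":{"type":"number","minimum":-1,"maximum":1}},"twist":{"type":"array","items":{"type":"number","minimum":-1,"maximum":1}},"hand":{"type":"number"}}}}},"required":["targets"]}

```bash
ls; mkdir -p pics; python3 - <<'E'
from plant import robot
import cv2,numpy as np
print(robot.observe())
for n in ["side","top","wrist"]:
    d=robot.get_image(n); cv2.imwrite(f"pics/{n}0.png",d["img"][:,:,::-1])
    print(n,d["mtx"].tolist(),d["k1"],d["rvec"],d["tvec"])
    np.savez(f"{n}0.npz",**d)
E
```

```text
pics
{'time_s': 0.0, 'qpos': array([-1.18420257,  0.41190499, -0.0126914 ,  1.59704725,  0.00556091,
        1.13428973, -0.08224224]), 'joint_velocities': array([-0.00034327, -0.00134619, -0.00125325,  0.0017978 ,  0.0004327 ,
       -0.00035715, -0.00090243]), 'joint_torque': array([-9.24528763e-05, -6.00614977e+01,  6.81932755e-01, -2.99422628e+01,
        1.37385968e-02,  1.04699619e-02,  2.22107968e-05]), 'eef_pos': array([274.36796079, 561.00699739, 230.44868065]), 'orientation': array([-7.08265722e-01, -3.06042637e+00,  2.49765885e-03]), 'wrist_force': array([-0.69537107, -0.2398252 ,  0.26986917]), 'wrist_torque': array([-0.00485119,  0.0290577 , -0.01194547]), 'opening': 85.29659344655593}
side [[503.03356823821355, 0.0, 324.7456082027508], [0.0, 503.03356823821355, 242.4225556334938], [0.0, 0.0, 1.0]] 0.014355014298673351 [ 2.16431386 -0.29219521  0.17780084] [-564.83121953  213.71557291 1333.55971393]
top [[621.2019335902326, 0.0, 324.9939988895685], [0.0, 621.2019335902326, 237.8463995709518], [0.0, 0.0, 1.0]] 0.0751269809659025 [ 2.0981483  -2.14459057  0.20800891] [   1.97736528  599.78986643 1915.29713758]
wrist [[423.8768786539273, 0.0, 321.40275569539835], [0.0, 423.8768786539273, 246.2121007608223], [0.0, 0.0, 1.0]] 0.011295133943067638 [-2.4253859  -1.51419478 -0.24239075] [-622.07805632  -39.9459322   381.3077706 ]
```

View pics/side0.png

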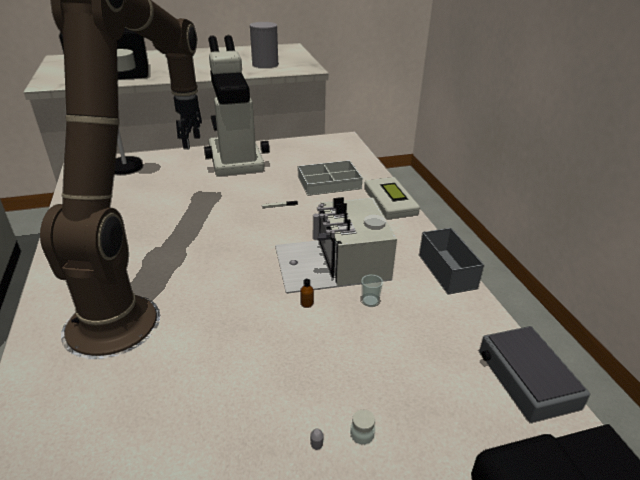

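View pics/top0.png

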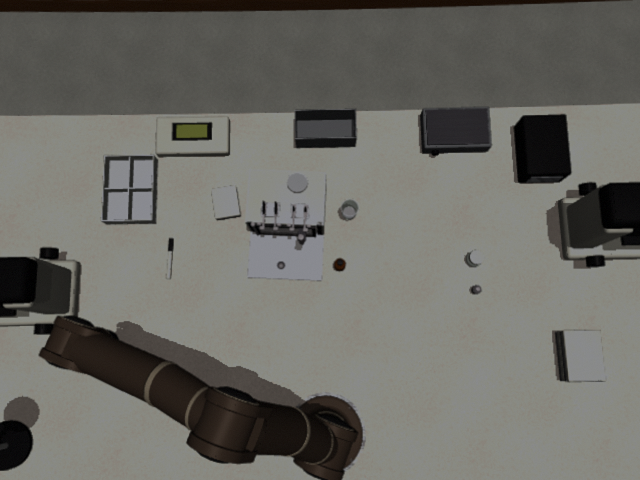

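View pics/wrist0.png

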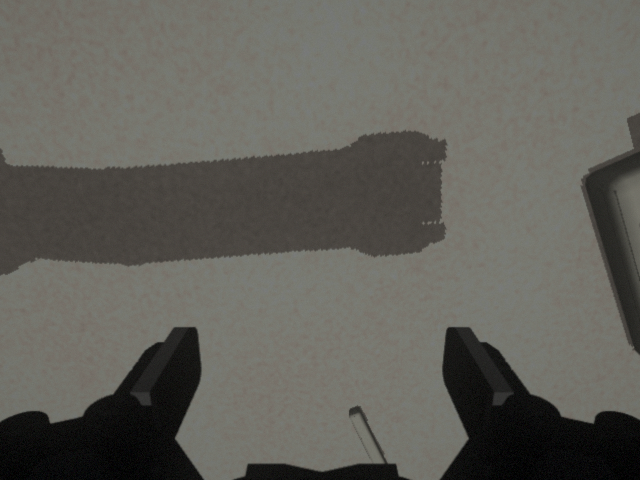

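The side view shows the case near (355,240), and the top view shows it near (287,215), almost square to the robot. In the top view the catches are at (270,212) and (300,213), the handle is near (302,237) and the ball is at (281,265). I'll enlarge both.

```bash
cat > h.py <<'E'
import numpy as np,cv2
def ray(d,px):
    K=np.array(d["mtx"]);k1=float(d["k1"])
    D=np.array([k1,0,0,0,0.])
    p=cv2.undistortPoints(np.array([[px]],float),K,D,None,None,None)[0,0]
    R=cv2.Rodrigues(np.array(d["rvec"],float))[0];t=np.array(d["tvec"],float).reshape(3)
    return -R.T@t, R.T@np.array([p[0],p[1],1.])
def onz(d,px,z):
    o,v=ray(d,px); return o+v*(z-o[2])/v[2]
def tri(d1,p1,d2,p2):
    o1,v1=ray(d1,p1);o2,v2=ray(d2,p2)
    A=np.stack([v1,-v2],1);s=np.linalg.lstsq(A,o2-o1,rcond=None)[0]
    a=o1+v1*s[0];b=o2+v2*s[1]
    return (a+b)/2,np.linalg.norm(a-b)
def proj(d,X):
    p,_=cv2.projectPoints(np.array(X,float).reshape(-1,1,3),np.array(d["rvec"],float),np.array(d["tvec"],float),np.array(d["mtx"]),np.array([float(d["k1"]),0,0,0,0.]))
    return p.reshape(-1,2)
E
python3 - <<'E'
import cv2,numpy as np
a=cv2.imread("pics/top0.png")[160:295,205:375]
cv2.imwrite("pics/topz.png",cv2.resize(np.clip(a*1.5,0,255).astype(np.uint8),None,fx=4.7,fy=4.4,interpolation=cv2.INTER_CUBIC))
a=cv2.imread("pics/side0.png")[180:310,260:420]
cv2.imwrite("pics/sidez.png",cv2.resize(a,None,fx=5,fy=4.6,interpolation=cv2.INTER_CUBIC))
from h import *
t=np.load("top0.npz");s=np.load("side0.npz")
print("ball",onz(t,(281,265),15), "corners apron",onz(t,(247,278),6),onz(t,(323,280),6))
E
```

```text
ball [522.1602584 132.1144654  15.       ] corners apron [483.75740816 242.25442608   6.        ] [471.78940921  -1.96165108   6.        ]
```

View pics/topz.png

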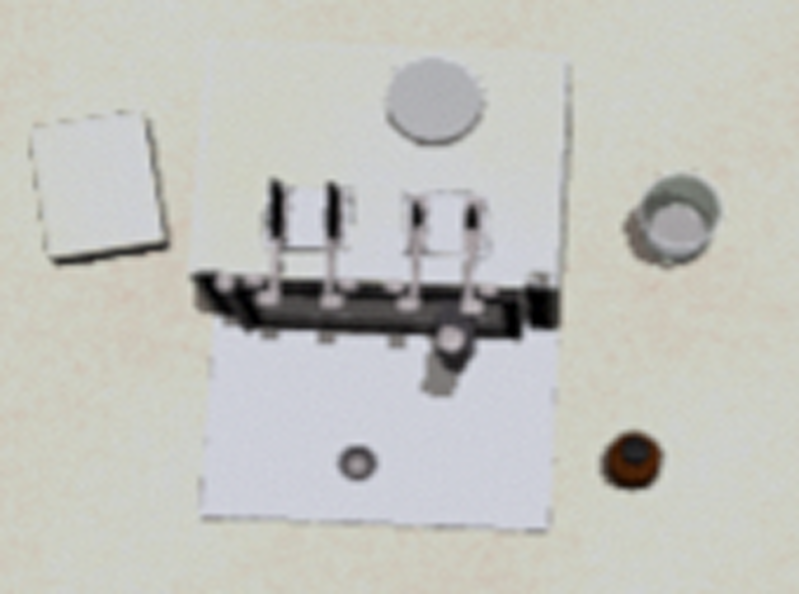

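View pics/sidez.png

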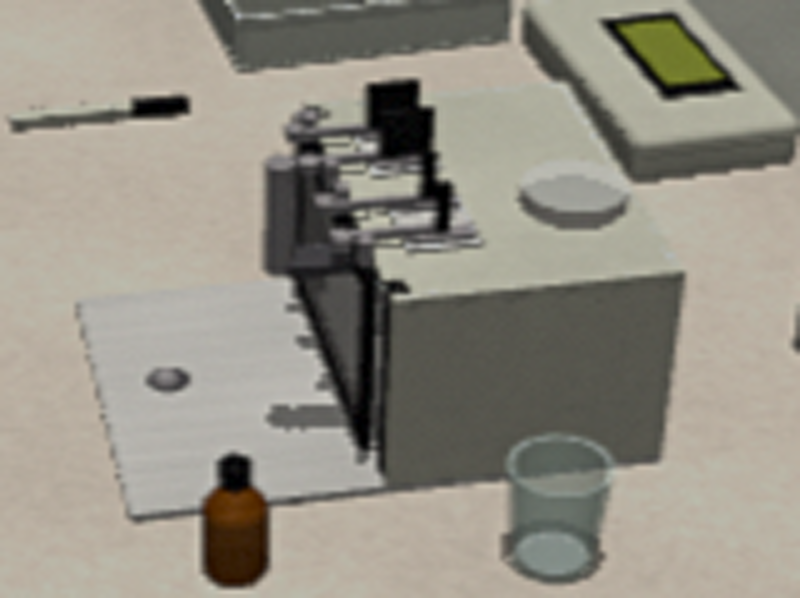

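```bash
python3 - <<'E'
from h import *
t=np.load("top0.npz");s=np.load("side0.npz");w=np.load("wrist0.npz")
T=lambda u,v:(205+(u+.5)/4.7-.5,160+(v+.5)/4.4-.5)
S=lambda u,v:(260+(u+.5)/5-.5,180+(v+.5)/4.6-.5)
for n,p,z in [("apFL",(202,518),6),("apFR",(549,528),6),("rearL",(205,42),150),("rearR",(570,60),150),("bLtab",(277,184),194),("bRtab",(334,185),194),("ball",(357,463),15)]:
    print(n,onz(t,T(*p),z).round(1))
for n,p,q in [("handletop",(452,337),(281,160)),("ball",(357,463),(167,378)),("apFL/..FR",(549,528),(133,518)),("apFL",(202,518),(80,302)),("rearR",(570,60),(683,273))]:
    X,e=tri(t,T(*p),s,S(*q));print(n,X.round(1),e.round(1))
R=cv2.Rodrigues(w["rvec"])[0];c=-R.T@w["tvec"]
from scipy.spatial.transform import Rotation as Ro
Rt=Ro.from_rotvec([-7.08265722e-01, -3.06042637e+00,  2.49765885e-03]).as_matrix()
print("tool axes cols",Rt.round(3),"cam in tool",(Rt.T@(c-np.array([274.4,561,230.4]))).round(1),"cam axes in tool",(Rt.T@R.T).round(3))
E
```

```text
apFL [485.8 240.4   6. ]
apFR [473.2   3.1   6. ]
rearL [802.8 221.4 150. ]
rearR [784.7 -17.9 150. ]
bLtab [687.9 170.4 194. ]
bRtab [686.4 134.3 194. ]
ball [522.7 133.5  15. ]
handletop [575.2  60.3 214.8] 0.7
ball [523.7 134.1   6.2] 0.7
apFL/..FR [473.4   3.1   1.9] 0.6
apFL [488.1 240.8   1.8] 3.4
rearR [787.3 -18.4 147.7] 3.7
tool axes cols [[-0.898  0.439 -0.001]
 [ 0.439  0.898 -0.001]
 [-0.    -0.002 -1.   ]] cam in tool [  82.1   -2.  -143.1] cam axes in tool [[-0.    -0.949 -0.315]
 [ 1.     0.    -0.   ]
 [ 0.    -0.315  0.949]]
```

Request:
move_arm(targets=[{"linear":[0,0,-0.9],"twist":[0,0,-0.98],"hand":1},{"linear":[0,0,-0.9],"twist":[0,0,-0.98],"hand":1},{"linear":[0,0,-0.9],"twist":[0,0,-0.98],"hand":1},{"linear":[0,0,-0.5],"twist":[0,0,-0.98],"hand":1},{"linear":[0,0,0],"twist":[0,0,-0.96],"hand":1}])

```text
time_s: 0.57
eef_pos: [275.0, 562.6, 314.7]
orientation: [0.095, 3.138, 0.007]
wrist_force: [0.4, -0.5, -0.5]
opening: 85.5
```

Request:
move_arm(targets=[{"linear":[-0.87,-0.85,0],"twist":[0,0,0],"hand":0.5},{"linear":[-0.87,-0.85,0],"twist":[0,0,0],"hand":0.5},{"linear":[-0.87,-0.85,0],"twist":[0,0,0],"hand":0.5},{"linear":[-0.87,-0.85,0],"twist":[0,0,0],"hand":0.5},{"linear":[-0.87,-0.85,0],"twist":[0,0,0],"hand":0.5},{"linear":[-0.87,-0.85,0],"twist":[0,0,0],"hand":0.5},{"linear":[-0.87,-0.85,0],"twist":[0,0,0],"hand":0.5},{"linear":[-0.87,-0.85,0],"twist":[0,0,0],"hand":0.5},{"linear":[-0.87,-0.85,0],"twist":[0,0,0],"hand":0.5},{"linear":[-0.87,-0.85,0],"twist":[0,0,0],"hand":0.5},{"linear":[-0.87,-0.85,0],"twist":[0,0,0],"hand":0.5},{"linear":[-0.87,-0.85,0],"twist":[0,0,0],"hand":0.5},{"linear":[-0.87,-0.85,0],"twist":[0,0,0],"hand":0.5},{"linear":[-0.87,-0.85,0],"twist":[0,0,0],"hand":0.5},{"linear":[-0.87,-0.85,0],"twist":[0,0,0],"hand":0.5},{"linear":[-0.87,-0.85,0],"twist":[0,0,0],"hand":0.5},{"linear":[-0.8,-0.8,0],"twist":[0,0,0],"hand":0.5},{"linear":[0,0,0],"twist":[0,0,0],"hand":0.5}])

```text
time_s: 2.07
eef_pos: [621.9, 171.5, 310.6]
orientation: [0.114, 3.138, -0.006]
wrist_force: [-0.6, -1.4, 0.4]
opening: 64.1
```

```bash
cat > snap.py <<'E'
import sys
from plant import robot
import cv2,numpy as np
for n in sys.argv[2:]:
    d=robot.get_image(n); cv2.imwrite(f"pics/{n}{sys.argv[1]}.png",d["img"][:,:,::-1]); np.savez(f"{n}{sys.argv[1]}.npz",**d)
o=robot.observe(); print({k:np.round(o[k],3) for k in o if k not in("joint_velocities","joint_torque")})
E
python3 snap.py 1 wrist
```

```text
{'time_s': np.float64(2.117), 'qpos': array([-0.453,  0.394,  0.147,  1.442, -0.056,  1.311,  1.198]), 'eef_pos': array([620.245, 174.561, 310.535]), 'orientation': array([-1.10e-01, -3.14e+00,  3.00e-03]), 'wrist_force': array([-0.328,  1.061, -0.137]), 'wrist_torque': array([ 0.025, -0.045, -0.001]), 'opening': np.float64(63.806)}
```

View pics/wrist1.png

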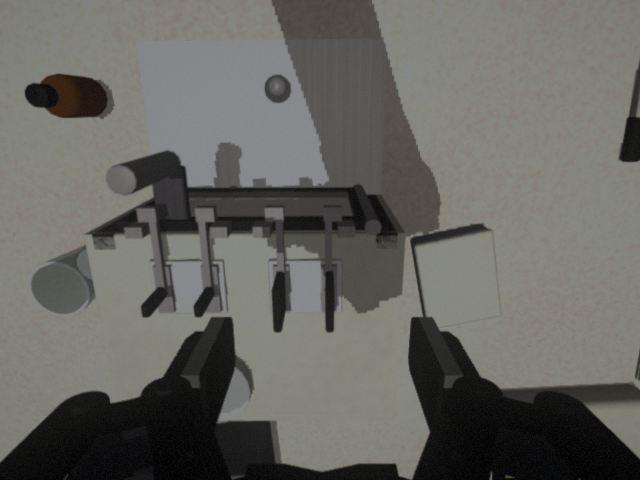

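The wrist view shows the dark broad tabs at (278,300) and (329,302), the slim tabs at (155,300) and (205,300), and the handle top at (121,180). I'll zoom in and segment the tabs.

```bash
python3 - <<'E'
import cv2,numpy as np
a=cv2.imread("pics/wrist1.png")[250:350,130:350]
cv2.imwrite("pics/w1z.png",cv2.resize(np.clip(a*1.6,0,255).astype(np.uint8),None,fx=3.6,fy=3.6,interpolation=cv2.INTER_CUBIC))
g=cv2.imread("pics/wrist1.png").max(2)
m=(g<45).astype(np.uint8); m[:, :100]=0
n,l,st,c=cv2.connectedComponentsWithStats(m[255:345,130:350])
for i in range(1,n):
    if st[i,4]>60: print(st[i]+[130,255,0,0,0],c[i]+[130,255])
E
```

```text
[273 272  13  59 612] [278.73202614 300.11111111]
[325 271   9  60 455] [329.2989011 299.5956044]
[195 285  19  31 315] [203.73650794 300.66031746]
[142 287  26  29 370] [153.77297297 300.88918919]
[183 318  51  27 799] [213.69962453 334.41051314]
```

View pics/w1z.png

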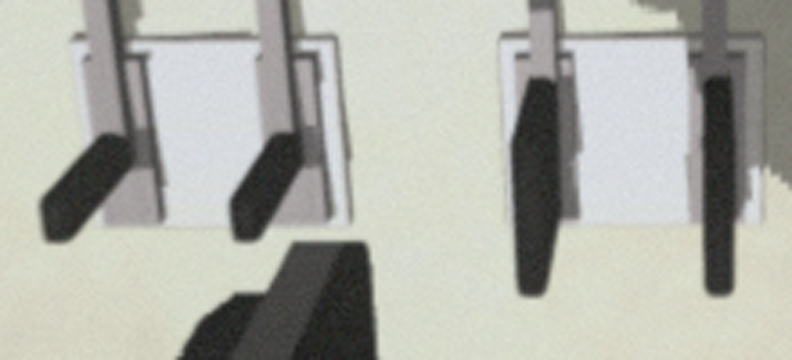

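```bash
python3 - <<'E'
from h import *
w=np.load("wrist1.npz")
Z=lambda u,v:(130+(u+.5)/3.6-.5,250+(v+.5)/3.6-.5)
for n,p,z in [("sR far",(56,241),194),("sL far",(246,241),194),("bR far",(531,295),194),("bL far",(719,295),194),("base b near R",(500,36),154),("base b near L",(765,38),154),("base s near R",(73,38),154),("base s near L",(336,36),154)]:
    print(n,onz(w,Z(*p),z).round(1))
print("handle top",onz(w,(121,180),215), "ball",onz(w,(277.5,88),10))
F=np.array([629.2,112.3]);ps=-.063;ax=np.array([np.cos(ps),np.sin(ps)]);ay=np.array([-np.sin(ps),np.cos(ps)])
for x,y in [(42,45),(42,-45),(-51,-55)]: print(F+ax*x+ay*y)
t=np.load("top0.npz")
for n,p in [("sR",(56,241)),("sL",(246,241)),("bR",(531,295)),("bL",(719,295))]:
    print(n,proj(t,onz(w,Z(*p),194)))
E
```

```text
sR far [667.1  45.7 194. ]
sL far [669.7  81.6 194. ]
bR far [685.  134.3 194. ]
bL far [687.5 170.3 194. ]
base b near R [646.2 127.7 154. ]
base b near L [650.6 182.9 154. ]
base s near R [640.3  38.6 154. ]
base s near L [643.8  93.5 154. ]
handle top [570.96670034  60.15268108 215.        ] ball [520.17981972 133.03894479  10.        ]
[673.94980358 154.56647701]
[668.28355354  64.74502295]
[574.83846767  60.61998643]
sR [[305.47279851 207.33561083]]
sL [[293.42127486 206.74485104]]
bR [[275.68995965 202.11173004]]
bL [[263.60301318 201.5315386 ]]
```

Request:
move_arm(targets=[{"linear":[-0.6,-0.24,0.8],"twist":[0,0,0],"hand":0.5},{"linear":[-0.6,-0.24,0.8],"twist":[0,0,0],"hand":0.5},{"linear":[-0.6,-0.24,0.8],"twist":[0,0,0],"hand":0.5},{"linear":[0,0,0],"twist":[0,0,0],"hand":0.5},{"linear":[0,0,0],"twist":[0,0,0],"hand":0.5},{"linear":[0,0,0],"twist":[0,0,0],"hand":0.5},{"linear":[0,0,0],"twist":[0,0,0],"hand":0.5}])

```text
time_s: 2.7
eef_pos: [662.1, 159.1, 252.7]
orientation: [0.099, 3.139, 0.002]
wrist_force: [-0.3, 0.3, 0.1]
opening: 64.1
```

```bash
python3 snap.py 2 wrist top side; python3 - <<'E'
import cv2,numpy as np
a=cv2.imread("pics/wrist2.png")
cv2.imwrite("pics/w2z.png",cv2.resize(np.clip(a*1.6,0,255).astype(np.uint8)[200:420,60:380],None,fx=2.5,fy=2.5,interpolation=cv2.INTER_CUBIC))
E
```

```text
{'time_s': np.float64(2.85), 'qpos': array([-0.404,  0.492,  0.148,  1.427, -0.075,  1.225,  1.26 ]), 'eef_pos': array([662.321, 158.528, 252.634]), 'orientation': array([1.000e-01, 3.138e+00, 2.000e-03]), 'wrist_force': array([-0.099,  0.059,  0.011]), 'wrist_torque': array([-0.034, -0.007, -0.001]), 'opening': np.float64(63.978)}
```

View pics/wrist2.png

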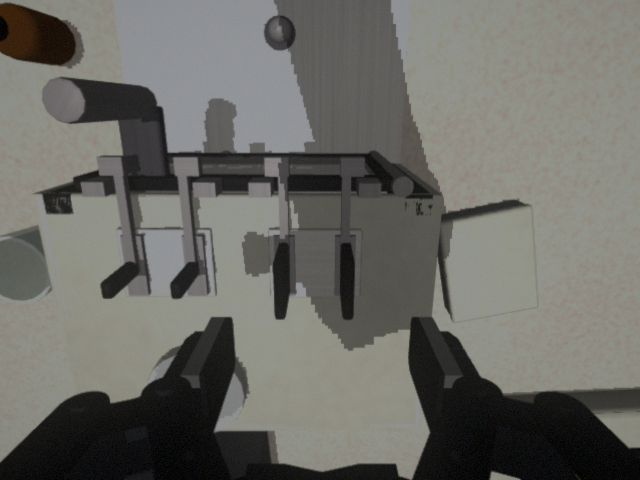

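View pics/w2z.png

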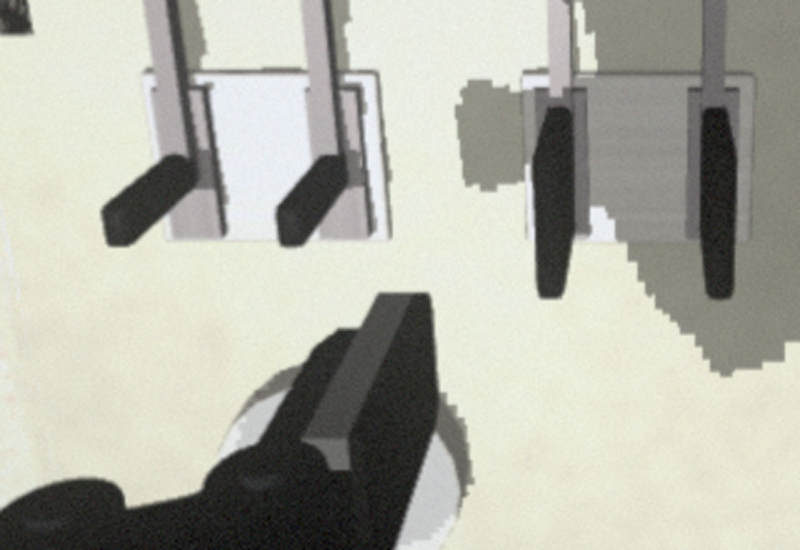

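```bash
python3 - <<'E'
from h import *
w=np.load("wrist2.npz");t=np.load("top0.npz");s=np.load("side0.npz");w1=np.load("wrist1.npz")
Z=lambda u,v:(60+(u+.5)/2.5-.5,200+(v+.5)/2.5-.5)
Z1=lambda u,v:(130+(u+.5)/3.6-.5,250+(v+.5)/3.6-.5)
P=[("sR",(116,244),(56,241)),("sL",(291,244),(246,241)),("bR",(551,297),(531,295)),("bL",(719,297),(719,295))]
for n,p,q in P:
    X=onz(w,Z(*p),194);print(n,X.round(1),"tri w1",[np.round(v,1) for v in tri(w,Z(*p),w1,Z1(*q))])
T=lambda u,v:(205+(u+.5)/4.7-.5,160+(v+.5)/4.4-.5)
print("tri top bL",tri(w,Z(719,297),t,T(277,181)),"bR",tri(w,Z(551,297),t,T(334,183)))
print("handle",onz(w,(64,100),215),tri(w,(64,100),t,T(452,337)),tri(w,(64,100),s,(315.7,214.4)))
print("base b near",onz(w,Z(522,72),154),onz(w,Z(754,74),154),"far",onz(w,Z(528,241),154),onz(w,Z(751,241),154))
print("base s near",onz(w,Z(144,70),154),onz(w,Z(378,72),154),"far",onz(w,Z(168,240),154),onz(w,Z(390,239),154))
E
```

```text
sR [667.1  45.2 194. ] tri w1 [array([665.2,  47.6, 198. ]), np.float64(0.2)]
sL [669.4  81.4 194. ] tri w1 [array([667.3,  83.3, 198.7]), np.float64(0.0)]
bR [685.2 134.2 194. ] tri w1 [array([687.2, 133.7, 190.1]), np.float64(0.1)]
bL [687.5 169.8 194. ] tri w1 [array([690.3, 170.1, 188.9]), np.float64(0.2)]
tri top bL (array([691.87338521, 170.65842445, 186.09108915]), np.float64(1.0880648610210268)) bR (array([688.6512427 , 134.06876475, 188.56489607]), np.float64(1.642489016558136))
handle [571.12795547  60.11077673 215.        ] (array([573.04419281,  60.83910097, 217.8975046 ]), np.float64(3.9412501586975757)) (array([572.7120366 ,  59.77531577, 215.15870252]), np.float64(3.253214450206479))
base b near [646.48985739 127.31732505 154.        ] [650.46322232 182.14613126 154.        ] far [690.28785278 124.32659587 154.        ] [693.83388524 179.94763919 154.        ]
base s near [640.38181577  38.42106433 154.        ] [644.33892168  93.33040994 154.        ] far [684.24413462  34.94550569 154.        ] [687.53645075  90.03924675 154.        ]
```

Request:
move_arm(targets=[{"linear":[-0.38,-0.16,0],"twist":[0,0,0],"hand":0.5},{"linear":[0,0,0.6],"twist":[0,0,0],"hand":0.5},{"linear":[0,0,0.6],"twist":[0,0,0],"hand":0.5},{"linear":[0,0,0.6],"twist":[0,0,0],"hand":0.5},{"linear":[0,0,0.6],"twist":[0,0,0],"hand":0.5},{"linear":[0,0,0.6],"twist":[0,0,0],"hand":0.5},{"linear":[0,0,0.6],"twist":[0,0,0],"hand":0.5},{"linear":[0,0,0],"twist":[0,0,0],"hand":0.5},{"linear":[0,0,0],"twist":[0,0,0],"hand":0.5},{"linear":[0,0,0],"twist":[0,0,0],"hand":0.5}])

```text
time_s: 3.68
eef_pos: [672.4, 153.0, 162.4]
orientation: [0.101, 3.139, 0.0]
wrist_force: [0.7, 0.8, 0.6]
opening: 63.9
```

```bash
python3 snap.py 3 wrist side; python3 - <<'E'
import cv2,numpy as np
a=cv2.imread("pics/side3.png")[150:300,250:420]
b=cv2.imread("pics/wrist3.png")[200:450,150:500]
cv2.imwrite("pics/s3z.png",np.hstack([cv2.resize(np.clip(a*1.,0,255).astype(np.uint8),(400,353)),cv2.resize(np.clip(b*1.8,0,255).astype(np.uint8),(400,353))]))
E
```

```text
{'time_s': np.float64(3.783), 'qpos': array([-0.385,  0.578,  0.139,  1.505, -0.087,  1.063,  1.28 ]), 'eef_pos': array([672.478, 153.147, 162.724]), 'orientation': array([1.010e-01, 3.138e+00, 1.000e-03]), 'wrist_force': array([ 0.552, -0.005, -0.428]), 'wrist_torque': array([-0.022, -0.003,  0.044]), 'opening': np.float64(64.131)}
```

View pics/s3z.png

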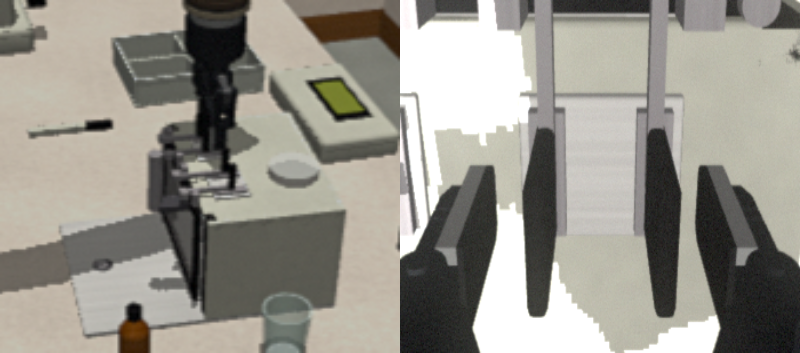

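The zoomed views show both broad tabs sitting between the open fingers, centred and clear of the slim catch. I'll squeeze now.

Request:
move_arm(targets=[{"linear":[0,0,0],"twist":[0,0,0],"hand":0.1},{"linear":[0,0,0],"twist":[0,0,0],"hand":-0.2},{"linear":[0,0,0],"twist":[0,0,0],"hand":-0.5},{"linear":[0,0,0],"twist":[0,0,0],"hand":-1},{"linear":[0,0,0],"twist":[0,0,0],"hand":-1},{"linear":[0,0,0],"twist":[0,0,0],"hand":-1},{"linear":[0,0,0],"twist":[0,0,0],"hand":-1},{"linear":[0,0,0],"twist":[0,0,0],"hand":-1},{"linear":[0,0,0],"twist":[0,0,0],"hand":-1},{"linear":[0,0,0],"twist":[0,0,0],"hand":-1}])

```text
time_s: 4.62
eef_pos: [672.5, 154.6, 163.7]
orientation: [0.1, 3.137, 0.004]
wrist_force: [-1.7, 2.2, 9.0]
opening: 13.4
```

```bash
python3 snap.py 4 wrist
```

```text
{'time_s': np.float64(4.667), 'qpos': array([-0.386,  0.576,  0.138,  1.505, -0.087,  1.063,  1.279]), 'eef_pos': array([672.436, 154.551, 163.658]), 'orientation': array([0.1  , 3.137, 0.004]), 'wrist_force': array([-1.515,  1.457,  9.282]), 'wrist_torque': array([ 0.314,  0.421, -0.11 ]), 'opening': np.float64(13.093)}
```

View pics/wrist4.png

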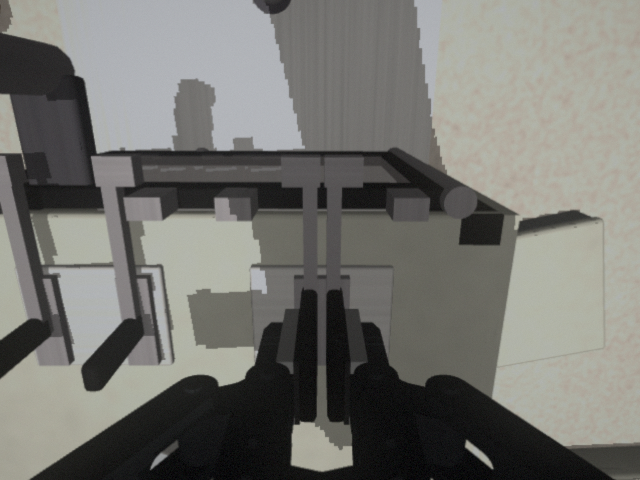

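The wrist view shows the broad tabs fully together at (308,350) and (335,350) between the pads, with a 13 mm opening and the slim tabs still apart. Next I release, lift and go over to the slim catch.

Request:
move_arm(targets=[{"linear":[0,0,0],"twist":[0,0,0],"hand":0.5},{"linear":[0,0,0],"twist":[0,0,0],"hand":0.5},{"linear":[0,0,0],"twist":[0,0,0],"hand":0.5},{"linear":[0,0,0],"twist":[0,0,0],"hand":0.5},{"linear":[0,0,0],"twist":[0,0,0],"hand":0.5},{"linear":[0,0,-0.6],"twist":[0,0,0],"hand":0.5},{"linear":[0,0,-0.8],"twist":[0,0,0],"hand":0.5},{"linear":[0,0,-0.8],"twist":[0,0,0],"hand":0.5},{"linear":[0,0,-0.8],"twist":[0,0,0],"hand":0.5},{"linear":[0,-0.885,0],"twist":[0,0,0],"hand":0.5},{"linear":[0,-0.885,0],"twist":[0,0,0],"hand":0.5},{"linear":[0,-0.885,0],"twist":[0,0,0],"hand":0.5},{"linear":[0,-0.885,0],"twist":[0,0,0],"hand":0.5},{"linear":[0,0,0],"twist":[0,0,0],"hand":0.5},{"linear":[0,0,0],"twist":[0,0,0],"hand":0.5},{"linear":[0,0,0],"twist":[0,0,0],"hand":0.5}])

```text
time_s: 6.0
eef_pos: [665.9, 65.4, 236.2]
orientation: [-0.101, -3.14, -0.001]
wrist_force: [0.5, 1.0, -0.5]
opening: 64.1
```

```bash
python3 snap.py 5 wrist
```

```text
{'time_s': np.float64(6.05), 'qpos': array([-0.281,  0.484,  0.163,  1.481, -0.083,  1.183,  1.403]), 'eef_pos': array([665.886,  66.113, 236.132]), 'orientation': array([-9.90e-02, -3.14e+00, -1.00e-03]), 'wrist_force': array([-0.354,  0.401,  0.314]), 'wrist_torque': array([-0.011,  0.032,  0.053]), 'opening': np.float64(63.948)}
```

View pics/wrist5.png

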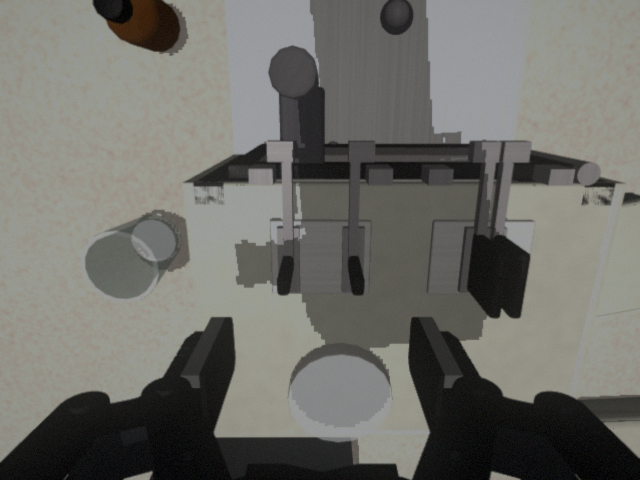

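```bash
python3 - <<'E'
from h import *
w=np.load("wrist5.npz")
print("dish front edge",onz(w,(340,346),164).round(1),"centre",onz(w,(340,394),164).round(1))
for p in [(284,293),(357,293)]: print("slim far",onz(w,p,194).round(1))
print("handle",onz(w,(293,72),215).round(1))
E
```

```text
dish front edge [715.9  71.5 164. ] centre [748.9  69.8 164. ]
slim far [666.8  46.  194. ]
slim far [669.   80.8 194. ]
handle [571.2  59.8 215. ]
```

Request:
move_arm(targets=[{"linear":[0,0,0.6],"twist":[0,0,0],"hand":0.5},{"linear":[0,0,0.6],"twist":[0,0,0],"hand":0.5},{"linear":[0,0,0.6],"twist":[0,0,0],"hand":0.5},{"linear":[0,0,0.6],"twist":[0,0,0],"hand":0.5},{"linear":[0,0,0.5],"twist":[0,0,0],"hand":0.5},{"linear":[0,0,0],"twist":[0,0,0],"hand":0.5},{"linear":[0,0,0],"twist":[0,0,0],"hand":0.5}])

```text
time_s: 6.63
eef_pos: [665.6, 65.6, 163.2]
orientation: [-0.099, -3.139, 0.0]
wrist_force: [0.4, -0.2, 0.2]
opening: 63.7
```

```bash
python3 snap.py 6 wrist
```

```text
{'time_s': np.float64(6.683), 'qpos': array([-0.274,  0.544,  0.154,  1.56 , -0.092,  1.044,  1.411]), 'eef_pos': array([666.162,  65.366, 164.114]), 'orientation': array([0.1 , 3.14, 0.  ]), 'wrist_force': array([-0.5  ,  0.441,  0.971]), 'wrist_torque': array([ 0.009, -0.047, -0.003]), 'opening': np.float64(64.086)}
```

View pics/wrist6.png

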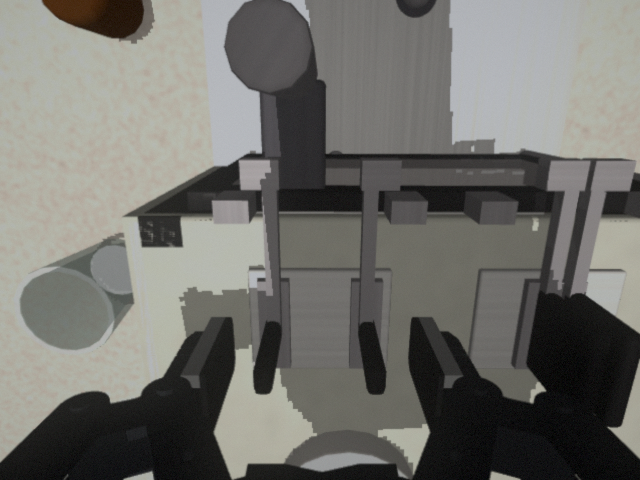

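The slim tabs at (265,357) and (372,357) sit between the fingers, and the broad tabs are still in. I'll squeeze.

Request:
move_arm(targets=[{"linear":[0,0,0],"twist":[0,0,0],"hand":0.1},{"linear":[0,0,0],"twist":[0,0,0],"hand":-0.2},{"linear":[0,0,0],"twist":[0,0,0],"hand":-0.5},{"linear":[0,0,0],"twist":[0,0,0],"hand":-1},{"linear":[0,0,0],"twist":[0,0,0],"hand":-1},{"linear":[0,0,0],"twist":[0,0,0],"hand":-1},{"linear":[0,0,0],"twist":[0,0,0],"hand":-1},{"linear":[0,0,0],"twist":[0,0,0],"hand":-1},{"linear":[0,0,0],"twist":[0,0,0],"hand":-1},{"linear":[0,0,0],"twist":[0,0,0],"hand":-1}])

```text
time_s: 7.52
eef_pos: [666.9, 64.7, 166.5]
orientation: [0.101, 3.137, 0.001]
wrist_force: [-2.6, -0.7, 10.6]
opening: 12.9
```

```bash
python3 snap.py 7 wrist
```

```text
{'time_s': np.float64(7.567), 'qpos': array([-0.273,  0.541,  0.154,  1.559, -0.092,  1.045,  1.411]), 'eef_pos': array([666.894,  64.718, 166.549]), 'orientation': array([1.010e-01, 3.137e+00, 1.000e-03]), 'wrist_force': array([-3.14 , -0.076, 10.131]), 'wrist_torque': array([-0.154,  0.627, -0.018]), 'opening': np.float64(12.639)}
```

View pics/wrist7.png

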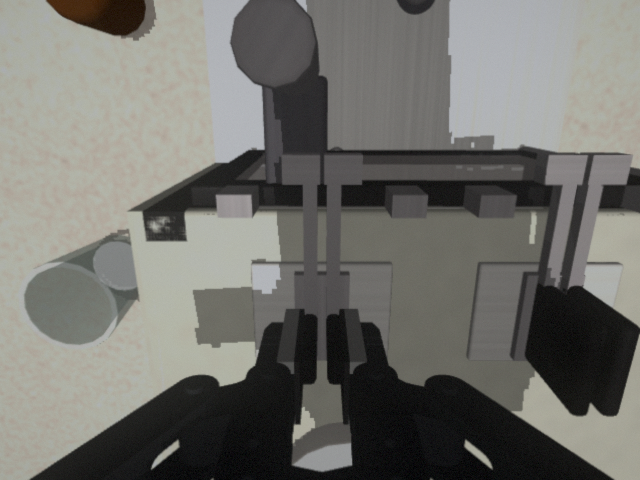

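The slim tabs are together at (305,350) and (335,350), with a 12.6 mm opening, and the broad tabs are still in at right. Next I release, lift over the handle post at about (573.5, 60.6), and look.

Request:
move_arm(targets=[{"linear":[0,0,0],"twist":[0,0,0],"hand":0.5},{"linear":[0,0,0],"twist":[0,0,0],"hand":0.5},{"linear":[0,0,0],"twist":[0,0,0],"hand":0.5},{"linear":[0,0,0],"twist":[0,0,0],"hand":0.5},{"linear":[0,0,0],"twist":[0,0,0],"hand":0.5},{"linear":[0,0,-0.6],"twist":[0,0,0],"hand":0.5},{"linear":[0,0,-0.9],"twist":[0,0,0],"hand":0.5},{"linear":[0,0,-0.9],"twist":[0,0,0],"hand":0.5},{"linear":[0,0,-0.9],"twist":[0,0,0],"hand":0.5},{"linear":[0,0,-0.6],"twist":[0,0,0],"hand":0.5},{"linear":[0.74,-0.08,0],"twist":[0,0,0],"hand":0.5},{"linear":[0.74,-0.08,0],"twist":[0,0,0],"hand":0.5},{"linear":[0.74,-0.08,0],"twist":[0,0,0],"hand":0.5},{"linear":[0.74,-0.08,0],"twist":[0,0,0],"hand":0.5},{"linear":[0.74,-0.08,0],"twist":[0,0,0],"hand":0.5},{"linear":[0,0,0],"twist":[0,0,0],"hand":0.5},{"linear":[0,0,0],"twist":[0,0,0],"hand":0.5},{"linear":[0,0,0],"twist":[0,0,0],"hand":0.5}])

```text
time_s: 9.07
eef_pos: [573.5, 60.8, 261.6]
orientation: [0.101, 3.139, 0.0]
wrist_force: [-0.1, 0.4, -0.3]
opening: 64.1
```

```bash
python3 snap.py 8 wrist top
```

```text
{'time_s': np.float64(9.167), 'qpos': array([-0.314,  0.303,  0.16 ,  1.687, -0.052,  1.155,  1.365]), 'eef_pos': array([573.661,  60.793, 261.174]), 'orientation': array([ 0.101,  3.14 , -0.   ]), 'wrist_force': array([-0.569, -0.047,  0.08 ]), 'wrist_torque': array([0.028, 0.037, 0.018]), 'opening': np.float64(64.07)}
```

View pics/wrist8.png

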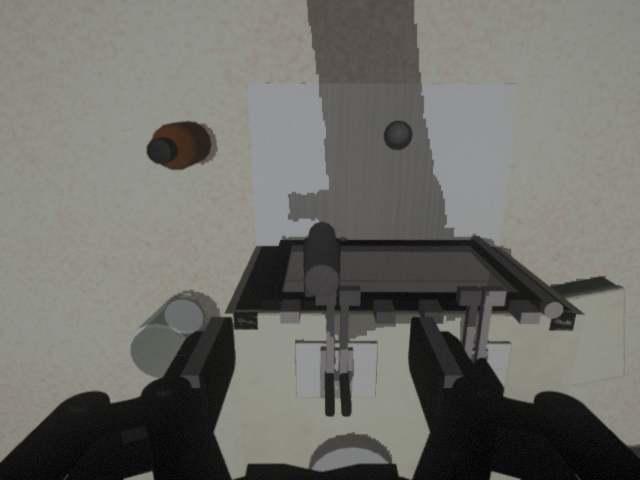

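The post top at (321,283) lies centred between the fingers, and both catches are in. I'll descend to TCP z 171 and grip.

Request:
move_arm(targets=[{"linear":[0,0,0.6],"twist":[0,0,0],"hand":0.5},{"linear":[0,0,0.6],"twist":[0,0,0],"hand":0.5},{"linear":[0,0,0.6],"twist":[0,0,0],"hand":0.5},{"linear":[0,0,0.6],"twist":[0,0,0],"hand":0.5},{"linear":[0,0,0.6],"twist":[0,0,0],"hand":0.5},{"linear":[0,0,0.6],"twist":[0,0,0],"hand":0.5},{"linear":[0,0,0],"twist":[0,0,0],"hand":0.3},{"linear":[0,0,0],"twist":[0,0,0],"hand":0},{"linear":[0,0,0],"twist":[0,0,0],"hand":-0.4},{"linear":[0,0,0],"twist":[0,0,0],"hand":-1},{"linear":[0,0,0],"twist":[0,0,0],"hand":-1},{"linear":[0,0,0],"twist":[0,0,0],"hand":-1},{"linear":[0,0,0],"twist":[0,0,0],"hand":-1},{"linear":[0,0,0],"twist":[0,0,0],"hand":-1}])

```text
time_s: 10.33
eef_pos: [573.8, 60.9, 172.4]
orientation: [0.101, 3.138, 0.001]
wrist_force: [0.9, 0.3, 5.8]
opening: 16.4
```

```bash
python3 snap.py 9 wrist side; python3 - <<'E'
import numpy as np
th=np.linspace(0,1.5,25)
x=45*(np.cos(th)-1)+150*np.sin(th);y=45*np.sin(th)+150*(1-np.cos(th))
for a,b,t in zip(np.diff(x)/25,np.diff(y)/25,th[1:]):print(round(t,2),round(a,2),round(b,2))
E
```

```text
{'time_s': np.float64(10.433), 'qpos': array([-0.304,  0.385,  0.149,  1.793, -0.068,  0.965,  1.379]), 'eef_pos': array([573.775,  60.909, 172.419]), 'orientation': array([1.010e-01, 3.138e+00, 1.000e-03]), 'wrist_force': array([-0.939,  0.088,  5.559]), 'wrist_torque': array([0.001, 0.022, 0.038]), 'opening': np.float64(16.341)}
0.06 0.37 0.12
0.12 0.36 0.15
0.19 0.35 0.17
0.25 0.34 0.19
0.31 0.33 0.21
0.38 0.32 0.23
0.44 0.3 0.25
0.5 0.28 0.27
0.56 0.27 0.29
0.62 0.25 0.3
0.69 0.23 0.32
0.75 0.21 0.33
0.81 0.19 0.34
0.88 0.17 0.35
0.94 0.14 0.36
1.0 0.12 0.37
1.06 0.1 0.38
1.12 0.07 0.38
1.19 0.05 0.39
1.25 0.02 0.39
1.31 -0.0 0.39
1.38 -0.03 0.39
1.44 -0.05 0.39
1.5 -0.07 0.38
```

View pics/wrist9.png

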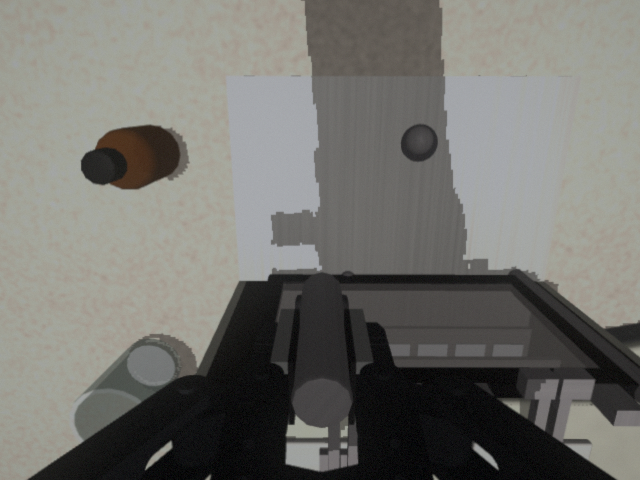

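The post is gripped between the pads (opening 16.3 mm, post 18 mm). I'll start the swing to about 0.5 rad.

Request:
move_arm(targets=[{"linear":[0.37,0.12,0],"twist":[0,0,0],"hand":-1},{"linear":[0.36,0.15,0],"twist":[0,0,0],"hand":-1},{"linear":[0.35,0.17,0],"twist":[0,0,0],"hand":-1},{"linear":[0.34,0.19,0],"twist":[0,0,0],"hand":-1},{"linear":[0.33,0.21,0],"twist":[0,0,0],"hand":-1},{"linear":[0.32,0.23,0],"twist":[0,0,0],"hand":-1},{"linear":[0.3,0.25,0],"twist":[0,0,0],"hand":-1},{"linear":[0.28,0.27,0],"twist":[0,0,0],"hand":-1}])

```text
time_s: 11.1
eef_pos: [508.8, 102.3, 172.3]
orientation: [-0.105, -3.14, 0.004]
wrist_force: [-3.3, -7.2, 13.6]
opening: 16.9
```

```bash
python3 snap.py 10 wrist
```

```text
{'time_s': np.float64(11.15), 'qpos': array([-0.399,  0.292,  0.125,  1.928, -0.044,  0.926,  1.252]), 'eef_pos': array([507.102, 104.199, 172.252]), 'orientation': array([-1.020e-01, -3.138e+00,  2.000e-03]), 'wrist_force': array([-7.268, -6.14 , 16.643]), 'wrist_torque': array([-1.669,  1.295, -0.383]), 'opening': np.float64(16.473)}
```

View pics/wrist10.png

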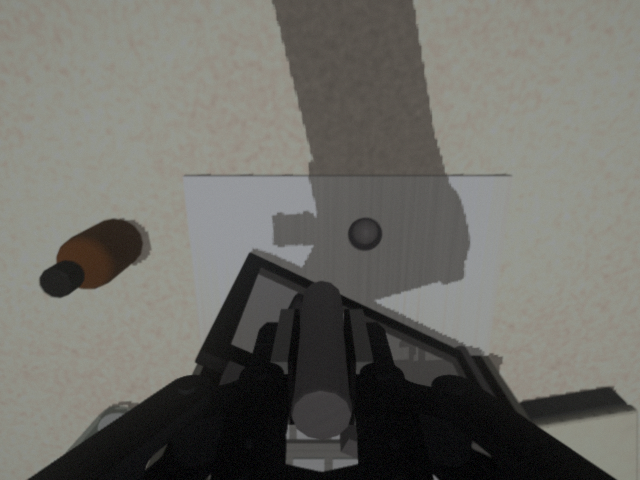

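The gate has swung about 0.5 rad with the post still in the grip, and the forces are small. I'll carry on over the detent.

Request:
move_arm(targets=[{"linear":[0.27,0.29,0],"twist":[0,0,0],"hand":-1},{"linear":[0.25,0.3,0],"twist":[0,0,0],"hand":-1},{"linear":[0.23,0.32,0],"twist":[0,0,0],"hand":-1},{"linear":[0.21,0.33,0],"twist":[0,0,0],"hand":-1},{"linear":[0.19,0.34,0],"twist":[0,0,0],"hand":-1},{"linear":[0.17,0.35,0],"twist":[0,0,0],"hand":-1},{"linear":[0.14,0.36,0],"twist":[0,0,0],"hand":-1},{"linear":[0.12,0.37,0],"twist":[0,0,0],"hand":-1},{"linear":[0.1,0.38,0],"twist":[0,0,0],"hand":-1},{"linear":[0.07,0.38,0],"twist":[0,0,0],"hand":-1}])

```text
time_s: 11.98
eef_pos: [468.9, 192.0, 171.8]
orientation: [-0.103, -3.136, 0.002]
wrist_force: [-8.1, -4.7, 13.0]
opening: 16.7
```

Request:
move_arm(targets=[{"linear":[0.05,0.39,0],"twist":[0,0,0],"hand":-1},{"linear":[0.02,0.39,0],"twist":[0,0,0],"hand":-1},{"linear":[0,0.39,0],"twist":[0,0,0],"hand":-1},{"linear":[-0.03,0.39,0],"twist":[0,0,0],"hand":-1},{"linear":[-0.05,0.39,0],"twist":[0,0,0],"hand":-1},{"linear":[-0.07,0.38,0],"twist":[0,0,0],"hand":-1},{"linear":[0,0,0],"twist":[0,0,0],"hand":-1},{"linear":[0,0,0],"twist":[0,0,0],"hand":-1},{"linear":[0,0,0],"twist":[0,0,0],"hand":-1},{"linear":[0,0,0],"twist":[0,0,0],"hand":-1},{"linear":[0,0,0],"twist":[0,0,0],"hand":-1}])

```text
time_s: 12.9
eef_pos: [476.0, 251.5, 171.6]
orientation: [-0.098, -3.139, -0.001]
wrist_force: [-3.4, 3.3, 5.2]
opening: 16.3
```

```bash
python3 snap.py 11 wrist top side; python3 - <<'E'
import cv2,numpy as np
a=cv2.imread("pics/top11.png")[150:300,200:380];b=cv2.imread("pics/side11.png")[150:310,240:420]
cv2.imwrite("pics/z11.png",np.hstack([cv2.resize(np.clip(x*1.4,0,255).astype(np.uint8),(400,340),interpolation=cv2.INTER_CUBIC) for x in(a,b)]))
E
```

```text
{'time_s': np.float64(13.05), 'qpos': array([-0.621,  0.325,  0.056,  1.879, -0.024,  0.938,  0.955]), 'eef_pos': array([475.996, 251.511, 171.63 ]), 'orientation': array([-9.800e-02, -3.139e+00, -1.000e-03]), 'wrist_force': array([-3.522,  2.473,  5.318]), 'wrist_torque': array([0.562, 0.808, 0.486]), 'opening': np.float64(17.158)}
```

View pics/wrist11.png

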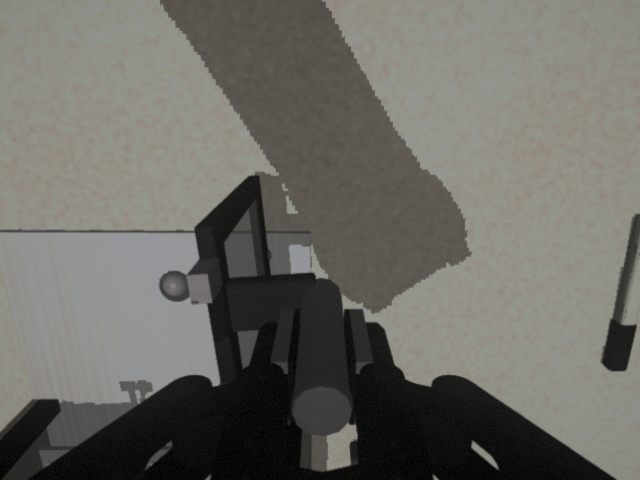

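View pics/z11.png

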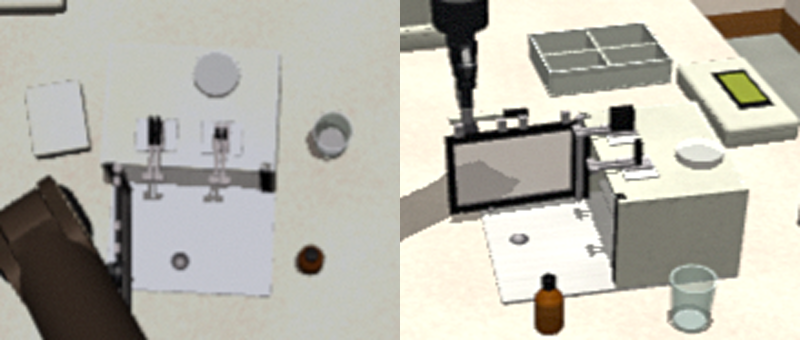

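The wrist and zoomed top/side views show the gate at about a right angle, the post in the grip, and both tab pairs closed. I'll check the bystanders against the first top image, then hand in.

```bash
python3 - <<'E'
import cv2,numpy as np
a=cv2.imread("pics/top0.png");b=cv2.imread("pics/top11.png")
for n,(x,y,r) in dict(jar=(348,210,14),bottle=(340,265,11),dish=(297,183,14),box=(226,202,18),marker=(170,258,22),oil=(473,258,12),lens=(476,289,9)).items():
    w=a[y-r:y+r,x-r:x+r]; q=b[y-r-8:y+r+8,x-r-8:x+r+8]
    m=cv2.minMaxLoc(cv2.matchTemplate(q,w,cv2.TM_CCOEFF_NORMED)); print(n,m[3][0]-8,m[3][1]-8,round(m[1],3))
from plant import robot
o=robot.observe();print(o["time_s"],o["eef_pos"],np.abs(o["joint_velocities"]).max())
F=np.array([628.,112.5]);ps=-.063;ax=np.array([np.cos(ps),np.sin(ps)]);ay=np.array([-np.sin(ps),np.cos(ps)])
r=o["eef_pos"][:2]-(F-6*ax+95*ay);print("radius",np.hypot(*r),"angle",np.arctan2(-r@ax,-r@ay)-np.arctan2(45,150))
print(robot.finish_job())
E
```

```text
jar 0 0 0.999
bottle 0 0 1.0
dish 0 0 0.996
box 0 0 0.998
marker 0 0 0.951
oil 0 0 0.999
lens 0 0 0.999
13.05 [475.99619215 251.51058947 171.63020719] 0.000679171062020812
radius 158.18760869550084 angle 1.4970320137495334
the job is handed in; nothing more can be done
None
```

The case is open and I handed the job in at 13.05 s, with the gripper still holding the gate handle. I squeezed the broad catch first, then the slim one. Then I took the upright handle and swung the gate past its detent.

Last checks:
- **Gate:** it stands at about 1.50 rad, worked out from the measured tool position. The handle's radius came out at 158 mm against the stated 157 mm. The arm was still.
- **Grip:** the fingers measured 16–17 mm open on the 18 mm post, with about 5 N of residual force at the wrist.
- **Catches:** the last pictures show both tab pairs still closed. The squeezes ended at about 13 mm of finger opening, where fully closed tabs should measure 16 mm across, so the opening reading seems to run 2–3 mm low.
- **Things around the case:** none of the seven bystanders had shifted by a pixel in the top view, and forces stayed well below the limits.

**Camera disagreement:** the wrist camera placed things about 4 mm nearer in x than the top and side cameras did. I aimed between the two, and each grasp centred itself to within about 1.5 mm. The contact forces on the tabs themselves could not be read directly.

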